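Draw the die plug from the block in the vise

TASK

Pull the worn brass plug out of the steel block held in the vise: take the T-handled puller from its wooden stand, lower its cross-pin into the slot of the plug and screw it in clockwise by feel, gently following the thread down, until it comes up against its hidden end stop and rests on it, without forcing it. Then draw the plug straight up out of the block and set it down softly in the green tray, standing upright with the puller still in it, and let go. Leave the punch, the watch case, the tin and the mallet where they are.

Things in the scene. Friction and masses are not known exactly. Their poses are not given: they have to be found in the camera images.
- puller_grip (a point): Centre of the puller's orange T-handle, a bar 70 (along x) x 16 (y) x 20 mm (z); pinch it across its 16 mm. The puller (130 g, 95 mm tall) stands upright in its stand. A steel shaft of 12 mm diameter goes straight down from the handle; its chamfered end is 85 mm below this point. A half turn about z makes no difference to handle or pin.
- puller_pin (a point): Centre of the puller's steel cross-pin, 5 mm in diameter and 25 mm long along x, parallel to the handle, passing through the shaft 79 mm straight below puller_grip and 6 mm above the shaft's end.
- puller_tip (a point): Centre of the lower end of the puller's shaft, 85 mm straight below puller_grip; same axes.
- stand: Fixed wooden block 60 x 60 x 40 mm; origin at the centre of its underside, z up. The puller stands in a socket 31 mm (x) by 15 mm (y) wide at its centre, its end on the socket's floor, 12 mm above the work surface; lift it straight up 40 mm to clear.
- vise: Blue cast-iron bench vise, fixed; origin on the work surface below the centre of the steel block in its jaws. The screw with its T-bar (115 mm long, 46 mm high) is at x = -90 mm. The block, 64 x 70 mm, has its top 90 mm above the work surface; nothing of the vise is higher. Its pocket is 40 x 40 mm, 40 mm deep. A sprung pad grips the plug: it takes about 7 to 15 N to pull it up.
- plug: Brass plug 38 x 38 x 40 mm, 0.3 kg; origin at the centre of its underside, 50 mm above the work surface at the start, z up. It sits in the block's pocket, flush with the top, with about 1 mm of play a side. In its top is a slot along its x, 28 x 8 mm, with a hole about 14 mm wide for the shaft in its middle. The end stop in it is slight: about 0.1 N m of turning on it is right, 0.3 N m too much.
- plug_top (a point): Centre of the plug's top face, 40 mm above the plug's origin; same axes.
- thread_start (a point): Point in the plug, 15.5 mm below the centre of its top: the thread's start floor, where the underside of the lowered cross-pin lands. From there it turns only clockwise from above (negative about z); the thread leads it down 1 mm per 15 degrees, with 1.8 mm of play up and down, and holds it from 45 degrees on. Its hard end stop comes after 53 to 79 degrees; just where can only be felt.
- tray: Fixed green open tray 120 x 120 mm, walls 18 mm high and 5 mm thick, floor 5 mm above the work surface; origin at the centre of its underside, z up.
- punch: Bystander: punch tool with a red handle lying along its x, 130 mm long, 24 mm wide; origin below its middle.
- watchcase: Bystander: silver watch case, 40 mm across, 10 mm high; origin at the centre of its underside.
- tin: Bystander: yellow open tin of buckles, 64 mm across, 36 mm high; origin at the centre of its underside.
- mallet: Bystander: wooden mallet lying flat; head 44 mm thick and 85 mm long along x, handle 150 mm long to -y; origin below the head's centre.
Not all that is in view belongs to the job. There is more than one size of the plug; the job needs the smaller. Several things have the shape of the tray; the one meant has the colours described above.

How it is judged:
On the way, in this order (a step that is already met when the one before it is completed fails the run):
1. the puller is screwed in clockwise until it rests on the hidden end stop, while the plug is still home in the block (contact force between puller and endstop above 1 N and z of puller_tip in the frame of plug below 0.021 m and horizontal distance between puller_tip and plug below 0.005 m and z of plug in the frame of vise below 0.056 m), for 0.1 s.
2. the plug is drawn up out of the block by the puller (z of plug in the frame of vise above 0.091 m and horizontal distance between puller_tip and plug below 0.006 m), for 0.1 s.
At the end, for the whole second after the job is handed in: The plug stands upright (within 0.08 rad) on the tray's floor, within 45 mm of its centre along each side, at rest, with the puller still screwed in and upright (tip less than 24 mm above the plug's underside, within 6 mm of its axis, tilt within 0.25 rad); let go (x of plug in the frame of tray between -0.045 and 0.045 m and y of plug in the frame of tray between -0.045 and 0.045 m and z of plug in the frame of tray below 0.009 m and angle between plug's own z axis and vertical below 0.08 rad and z of puller_tip in the frame of plug below 0.024 m and horizontal distance between puller_tip and plug below 0.006 m and angle between puller_tip's own z axis and vertical below 0.25 rad and linear speed of plug below 0.02 m/s and linear speed of puller below 0.03 m/s); the robot touches nothing.
It fails at once if the puller is forced against the end stop: more than 30 N on the stop (about 0.33 N m) (contact force between puller and endstop above 30 N).
It fails at once if the puller is rammed, wrenched or forced: more than 45 N between the puller and the plug (contact force between puller and plug above 45 N).
It fails at once if the plug is set down hard: more than 40 N on the tray (contact force between plug and tray above 40 N).
It fails at once if the plug is tipped over by more than 0.35 rad (angle between plug's own z axis and vertical above 0.35 rad).
It fails at once if a bystander is moved by more than 15 mm (distance of any of punch, watchcase, tin, mallet from where it was at the start of the episode above 0.015 m).
It also fails if it takes over 72 s, if anything falls off the work surface, if the arm or the gripper's body presses on something with over 40 N, if the wrist force passes 120 N, or if a joint passes its speed limit or range.

ROBOT

A 7-joint arm with a two-finger parallel gripper is mounted at the origin on the work surface. World frame = base frame: x ahead of the robot, y to its left, z up, the work surface at z = 0. Lengths are in m, angles in rad, forces in N, time in s.
With the tool pointing down it reaches from about 0.4 to 0.85 m from the base axis. Payload 4.5 kg.
Tool frame: the origin (TCP) lies between the finger pads; the fingertips stand 19 mm ahead of it and the grasp point (between the pads) is the TCP (r.tips_ahead is the distance from the TCP to the fingertips, in m); z points along the fingers, y is the line along which they close (so a half turn about z gives the same grasp; the last joint's range is limited). The gripper opens to 88 mm and grips with 3 to 60 N. Pads are 18 mm wide; open, the fingers measure 123 mm over their backs; the gripper's body (75 mm by 187 mm) begins 45 mm behind the grasp point.
Start: joints at [-1.202, 0.689, -0.195, 1.565, 0.157, 0.902, -0.215], TCP at [0.205, 0.59, 0.258] pointing down, gripper open.
Joint ranges: [-3.01, 3.01], [-0.46, 2.08], [-1.47, 1.51], [0.13, 2.56], [-1, 4.14], [0.04, 2.09], [-2.66, 2.66]. Speed limits (rad/s): [2.57, 2.57, 3.14, 3.14, 3.14, 3.14, 3.14].

INTERFACE

Orientations are given as a unit quaternion [x, y, z, w].
In Python, from plant import r, cams, models gives the robot as it stands. The module is installed in compiled form; this text tells all that it offers.
- The arm moves only by the tool jog_arm, never from a script. Its arguments are lists of equal length, an entry for each row: "turn": the turn, a rotation vector about the tool's x, y, z in rad, a list of three; "translation": the shift along the tool's x, y, z in m, a list of three; "grip": the closure, from 0 (fully open) to 1 (shut). In form: {"turn": [[ax, ay, az], ...], "translation": [[tx, ty, tz], ...], "grip": [grip, ...]}. A call has 1 to 20 rows; each row is the pose to reach, as a shift and turn from the pose commanded when the call began, along the tool's axes at that moment; what a row does not reach only later rows make up. A row lasts 1/8 s, in which the tool goes at most 62.5 mm and 10.7 degrees, less where a joint would pass 70% of its speed; a pose out of reach is approached as far as the arm can. A call with a gripper value outside its range is refused whole. The fingers move at their own pace and stop on an object; "force" is the grip in N (left out, the last holds). Time passes only in rows, so rows that repeat a pose let the fingers close. It gives the time, the measured TCP pose, the force, the opening and the grip force at its end, in the units of the state.
- r.get_state(): the state, without advancing time (a new reading comes with each control period).
- cams.snapshot(name): name is "scene" or "side" or "wrist"; returns the picture (420x560x3 uint8, red, green, blue); there is no depth.
- cams.camera_params(name): a dict with "fx", "fy", "cx", "cy" (pixels), "eye" and "orientation" of the camera in the world. Camera axes: x right, y up, looking along -z (the intrinsics and any distortion apply to the point x, -y, -z); pixel columns grow to the right and rows downward; lengths in m; the calibration is good to about 2 mm. A picture is of the moment at which its call begins: read the wrist's pose just before it. camera_params takes no time and is no camera call; for the wrist camera it gives the pose at the moment of the call.
- r.finish_job(): hands the job in; it is judged then, once.
Trained networks look in the newest picture that a camera, given by its name, has taken for a name from the list of things; names that differ only in an ending like _2 or _b are one class to them, and where a whole thing is asked for, a point or a joint stands for the part that bears it (a point fixed in the world has none). Each returns a list of dicts, best first, with "p" (0 to 1); they miss things now and then, are a little off and sometimes report something else, mostly with a low value. They report only what shows in the picture. A call takes as long as a camera call. They do not tell look-alikes from the thing itself.
- models.find_in(camera, name): "position" ([x, y, z] in m, in world coordinates, good to about 4 mm: the middle of the surface that is visible of it).
- models.masks_of(camera, name): "pixels" (420x560 bool, what is visible of it).
- models.place_of(camera, name): "position" ([x, y, z] in m, in world coordinates, good to about 4 mm: a listed point, or the origin of a listed thing).
The state is a dict: "clock": time; "q": joint angles; "qd": joint speeds; "joint_torque": joint torques, N m; "tool_pos": TCP position; "eef_rot": TCP orientation; "contact_force": force on the tool from outside, world axes, zero at the start; "moment": the same for the moment, N m; "opening": opening from 0.0 (shut) to 1.0 (fully open); "finger_force": force on a finger pad.
Only numpy, scipy, OpenCV 4.12 (cv2) and the standard library are available. Lean on these libraries where they do the work, as an engineer would, in place of code of your own. Each camera call takes 0.05 s, during which the arm holds its last target. There are 200 camera calls.

## Working session

There is one attempt and no reset: what is moved stays moved. The work goes in short steps, Python scripts to look and compute and a tool call to move; the robot and the scene stay as the last step left them, time stands still between calls to the robot, and variables do not carry over. Pictures are saved under pics/ and viewed, at most 10 in all, crops included, and the job is handed in when it is done.

Besides the shell and the picture viewer there is one more tool, called after "Request:" by a JSON object that holds its "fn" and its "kwargs". jog_arm: Moves the arm, as the interface text tells. Its arguments: {"type":"object","properties":{"turn":{"type":"array"},"translation":{"type":"array"},"grip":{"type":"array"},"force":{"type":"number"}},"required":["turn","translation","grip"]}

```bash
mkdir -p pics
python3 - <<'E'
from plant import r,cams,models
import cv2,numpy as np
s=r.get_state(); print({k:np.round(v,3).tolist() for k,v in s.items()})
for c in ["scene","side"]:
    im=cams.snapshot(c); cv2.imwrite(f"pics/{c}0.png",im[:,:,::-1])
    for n in ["puller_grip","puller_tip","stand","vise","plug_top","tray","punch","watchcase","tin","mallet"]:
        print(c,n,[(np.round(d["position"],3).tolist(),round(float(d["p"]),2)) for d in models.place_of(c,n)][:4])
E
```

```text
{'clock': 0.0, 'q': [-1.202, 0.69, -0.195, 1.566, 0.157, 0.902, -0.215], 'qd': [-0.0, 0.001, -0.002, -0.001, -0.0, 0.0, -0.0], 'joint_torque': [-0.0, -52.756, -1.267, -15.342, -0.053, 0.007, 0.0], 'tool_pos': [0.205, 0.59, 0.257], 'eef_rot': [0.167, 0.986, -0.001, -0.0], 'contact_force': [-0.048, 0.64, 0.429], 'moment': [-0.023, 0.016, -0.005], 'finger_force': 0.0, 'opening': 1.001}
scene puller_grip [([0.53, -0.043, 0.098], 0.67)]
scene puller_tip [([0.529, -0.045, 0.012], 0.8), ([0.701, -0.197, 0.002], 0.28)]
scene stand [([0.534, -0.042, 0.003], 0.77)]
scene vise [([0.584, 0.172, 0.002], 0.96)]
scene plug_top [([0.585, 0.167, 0.09], 0.68), ([0.632, 0.31, 0.052], 0.67)]
scene tray [([0.479, -0.238, 0.002], 0.98), ([0.305, -0.211, 0.0], 0.59)]
scene punch [([0.701, 0.015, -0.001], 0.79)]
scene watchcase [([0.374, 0.086, 0.001], 0.7)]
scene tin [([0.349, 0.257, -0.002], 0.96)]
scene mallet [([0.703, -0.199, -0.001], 0.68), ([0.529, -0.042, 0.012], 0.5)]
side puller_grip [([0.532, -0.043, 0.1], 0.63)]
side puller_tip [([0.53, -0.044, 0.013], 0.84)]
side stand [([0.532, -0.045, 0.001], 0.88)]
side vise [([0.579, 0.177, 0.001], 0.97)]
side plug_top [([0.633, 0.311, 0.051], 0.86), ([0.581, 0.17, 0.091], 0.5)]
side tray [([0.31, -0.211, -0.002], 0.94), ([0.482, -0.24, 0.004], 0.55)]
side punch [([0.703, 0.018, 0.002], 0.75)]
side watchcase [([0.376, 0.085, -0.0], 0.64)]
side tin [([0.351, 0.259, 0.001], 0.94), ([0.579, 0.17, 0.076], 0.5), ([0.531, -0.042, -0.002], 0.49)]
side mallet [([0.704, -0.204, -0.001], 0.8)]
```

View pics/scene0.png

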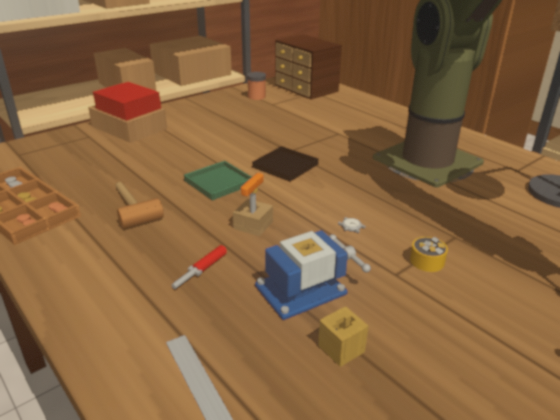

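View pics/side0.png

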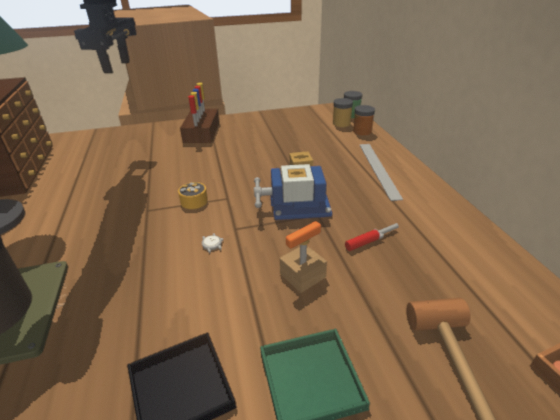

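Run:
```python
from plant import r,cams,models
import numpy as np
from scipy.spatial.transform import Rotation as R
for c in ["scene","side"]: print(cams.camera_params(c))
print(R.from_quat(r.get_state()["eef_rot"]).as_matrix().round(3)); print(cams.camera_params("wrist"))
```

```text
{'fx': 514.0882198302959, 'fy': 514.0882198302959, 'cx': 286.32236039527515, 'cy': 202.32019978019426, 'eye': array([1.05685076, 0.67135639, 0.59075418]), 'orientation': array([0.17499614, 0.45888568, 0.81875851, 0.29737988])}
{'fx': 379.0668836925817, 'fy': 379.0668836925817, 'cx': 281.13620587246936, 'cy': 206.83627877834132, 'eye': array([ 0.37832333, -0.52251121,  0.50452359]), 'orientation': array([ 0.45899074, -0.04891327, -0.11313383,  0.87984983])}
[[-0.944  0.329  0.   ]
 [ 0.329  0.944  0.   ]
 [ 0.     0.    -1.   ]]
{'fx': 339.36846467035735, 'fy': 339.36846467035735, 'cx': 280.6081106363978, 'cy': 207.50605424393612, 'eye': array([0.14264893, 0.61150975, 0.38565402]), 'orientation': array([-0.10638131, -0.07533319,  0.57430158,  0.808199  ])}
```

The scene picture shows the orange handle at (252,184) above the stand, the vise with the small plug at (307,247), the larger loose plug at (343,335), and the green tray at (217,180) with the black one beside it at (286,163). The side picture agrees: handle (304,235), plug (297,173), green tray (312,378). Next I need the yaw angles.

```bash
cat > h.py <<'E'
from plant import r,cams,models
import cv2,numpy as np
from scipy.spatial.transform import Rotation as R
def plane(cam,uv,z,P=None):
    P=P or cams.camera_params(cam); uv=np.atleast_2d(uv).astype(float)
    d=np.c_[(uv[:,0]-P["cx"])/P["fx"],-(uv[:,1]-P["cy"])/P["fy"],-np.ones(len(uv))]@R.from_quat(P["orientation"]).as_matrix().T
    return P["eye"]+d*((z-P["eye"][2])/d[:,2])[:,None]
def rect(cam,mask,z,P=None):
    "minAreaRect of mask on plane z: centre, long side, short side, azimuth deg of the long side"
    v,u=np.nonzero(mask); p=plane(cam,np.c_[u,v],z,P)[:,:2]
    c,(w,h),a=cv2.minAreaRect((p*1000).astype(np.float32))
    if h>w: w,h,a=h,w,a+90
    return np.round(c,1),round(w,1),round(h,1),round((a+90)%180-90,1)
def orange(im):
    hsv=cv2.cvtColor(im,cv2.COLOR_RGB2HSV); return cv2.inRange(hsv,(5,190,180),(16,255,255))
def big(m):
    n,l,st,_=cv2.connectedComponentsWithStats(m.astype(np.uint8)); return l==1+np.argmax(st[1:,4])
def T(x,y,z,az):
    "shift in present tool axes to reach world point, and turn about tool z to reach tool-x azimuth az"
    s=r.get_state(); M=R.from_quat(s["eef_rot"]).as_matrix()
    a=np.degrees(np.arctan2(M[1,0],M[0,0])); return (M.T@(np.array([x,y,z])-s["tool_pos"])).round(4), np.radians((a-az+180)%360-180).round(4), a.round(2)
E
python3 - <<'E'
from h import *
for c in ["scene","side"]:
    im=cams.snapshot(c); m=orange(im)
    b=np.zeros_like(m); b[165:260,200:340]=m[165:260,200:340]
    print(c,rect(c,big(b),0.10))
    for n in ["plug","vise","tray"]:
        for d in models.masks_of(c,n)[:2]:
            print(c,n,round(float(d["p"]),2),rect(c,d["pixels"],{"plug":.09,"vise":0.09,"tray":.018}[n]))
print(T(0.47,-0.04,0.30,205))
E
```

```text
scene (array([533. , -41.4]), 84.6, 20.0, 29.1)
scene plug 0.97 (array([676.3, 350.4]), 77.5, 77.2, 84.1)
scene plug 0.75 (array([581.5, 175. ]), 43.9, 39.6, 80.0)
scene vise 0.8 (array([616. , 214.7]), 185.2, 161.7, -9.4)
scene tray 0.57 (array([ 490.9, -224.5]), 144.4, 135.1, -89.5)
scene tray 0.55 (array([512.5, 103.6]), 49.9, 49.8, -10.0)Traceback (most recent call last):
  File "<stdin>", line 5, in <module>
  File "h.py", line 17, in big
    n,l,st,_=cv2.connectedComponentsWithStats(m.astype(np.uint8)); return l==1+np.argmax(st[1:,4])
                                                                               ~~~~~~~~~^^^^^^^^^^
    return _wrapfunc(a, 'argmax', axis=axis, out=out, **kwds)
    return bound(*args, **kwds)
ValueError: attempt to get argmax of an empty sequence
```

Run:
```python
from h import *
print(T(0.582,0.171,0.26,170))
```

```text
(array([-0.4935, -0.2723, -0.0023]), np.float64(-0.1602), np.float64(160.82))
```

Request:
{"fn": "jog_arm", "kwargs": {"turn": [[0,0,-0.16],[0,0,-0.16],[0,0,-0.16],[0,0,-0.16],[0,0,-0.16],[0,0,-0.16],[0,0,-0.16],[0,0,-0.16],[0,0,-0.16],[0,0,-0.16],[0,0,-0.16],[0,0,-0.16]], "translation": [[-0.4935,-0.272,-0.002],[-0.4935,-0.272,-0.002],[-0.4935,-0.272,-0.002],[-0.4935,-0.272,-0.002],[-0.4935,-0.272,-0.002],[-0.4935,-0.272,-0.002],[-0.4935,-0.272,-0.002],[-0.4935,-0.272,-0.002],[-0.4935,-0.272,-0.002],[-0.4935,-0.272,-0.002],[-0.4935,-0.272,-0.002],[-0.4935,-0.272,-0.002]], "grip": [0,0,0,0,0,0,0,0,0,0,0,0]}}

```text
clock: 2.85
tool_pos: [0.5809, 0.1735, 0.2598]
eef_rot: [0.086, 0.996, 0.001, -0.0]
contact_force: [0.2, 0.4, 0.6]
opening: 1.001
finger_force: 0.0
```

Run:
```python
from h import *
P=cams.camera_params("wrist"); im=cams.snapshot("wrist"); cv2.imwrite("pics/w1.png",im[:,:,::-1])
for d in models.masks_of("wrist","plug")[:2]: print(d["p"],rect("wrist",d["pixels"],.09,P), np.array(np.nonzero(d["pixels"])).mean(1))
print([(d["position"].round(4) if hasattr(d["position"],"round") else d["position"],d["p"]) for d in models.place_of("wrist","plug_top")])
s=r.get_state();print(s["q"],s["tool_pos"])
print(T(0.532,-0.042,0.26,209))
```

```text
0.59 (array([579.8, 169.8]), 38.0, 37.7, 80.1) [192.38695163 277.16535433]
0.59 (array([613.4, 288.8]), 58.8, 55.7, 86.2) [205.76999152 412.50070641]
[([0.6325, 0.3032, 0.0517], 0.87), ([0.5815, 0.1665, 0.0863], 0.74)]
[-0.19376798  0.66923257 -0.30141794  1.61828208  0.23847988  0.89044247
  0.81391514] [0.58129508 0.17277016 0.25989023]
(array([ 1.18e-02, -2.20e-01, -2.00e-04]), np.float64(-0.6783), np.float64(170.13))
```

View pics/w1.png

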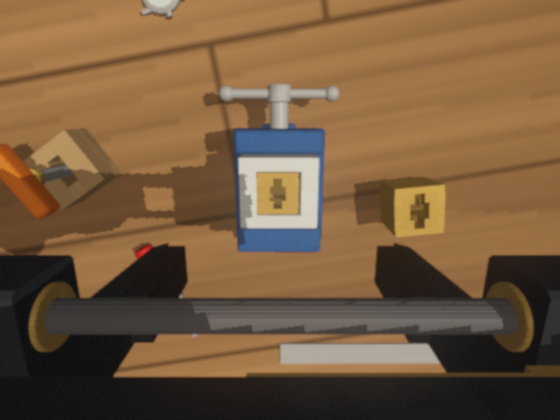

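The wrist picture shows the plug top at (277,192) in the white block, its slot running image-vertical (azimuth about -10°). The handle is at the left (30,180).

Request:
{"fn": "jog_arm", "kwargs": {"turn": [[0,0,-0.678],[0,0,-0.678],[0,0,-0.678],[0,0,-0.678],[0,0,-0.678],[0,0,-0.678]], "translation": [[0.012,-0.22,0],[0.012,-0.22,0],[0.012,-0.22,0],[0.012,-0.22,0],[0.012,-0.22,0],[0.012,-0.22,0]], "grip": [0,0,0,0,0,0]}}

```text
clock: 3.75
tool_pos: [0.5324, -0.0415, 0.26]
eef_rot: [-0.249, 0.968, 0.001, 0.001]
contact_force: [0.2, 0.8, -0.1]
opening: 0.998
finger_force: 0.0
```

Run:
```python
from h import *
P=cams.camera_params("wrist"); im=cams.snapshot("wrist"); cv2.imwrite("pics/w2.png",im[:,:,::-1])
m=orange(im); print(m.sum()/255, rect("wrist",big(m),.107,P))
for n in ["puller_grip","puller"]:
  try: print([(np.round(d["position"],4),d["p"]) for d in models.place_of("wrist",n)])
  except Exception as e: print(e)
s=r.get_state();print(s["q"],s["tool_pos"])
```

```text
873.0 (array([529.5, -46. ]), 67.6, 13.9, 24.3)
[(array([ 0.5317, -0.0488,  0.0981]), 0.92)]
it knows: mallet, plug, plug_top, puller_grip, puller_pin, puller_tip, punch, stand, thread_start, tin, tray, vise, watchcase
[ 0.31415073  0.60406243 -0.52627426  1.82772399  0.40091522  0.81609101
  1.66253844] [ 0.53247874 -0.04092518  0.25996977]
```

View pics/w2.png

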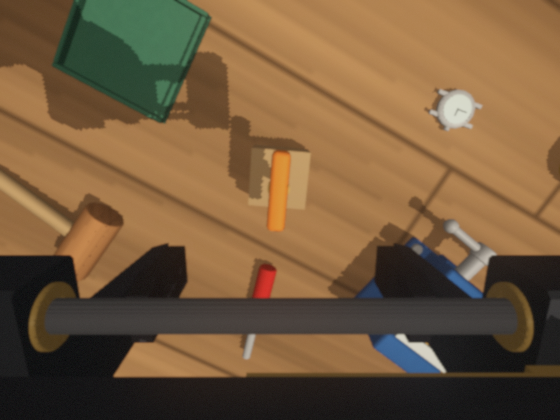

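Handle at (279,190) in the wrist picture, slightly rotated from the tool x; its yaw is 24.3°. I'll lower onto it.

Run:
```python
from h import *
print(T(0.530,-0.045,0.097,204.3))
```

```text
(array([ 0.0044, -0.0025,  0.163 ]), np.float64(0.0818), np.float64(-151.01))
```

Request:
{"fn": "jog_arm", "kwargs": {"turn": [[0,0,0.082],[0,0,0.082],[0,0,0.082],[0,0,0.082],[0,0,0.082],[0,0,0.082],[0,0,0.082],[0,0,0.082],[0,0,0.082],[0,0,0.082]], "translation": [[0.0044,-0.0025,0.05],[0.0044,-0.0025,0.1],[0.0044,-0.0025,0.135],[0.0044,-0.0025,0.163],[0.0044,-0.0025,0.163],[0.0044,-0.0025,0.163],[0.0044,-0.0025,0.163],[0.0044,-0.0025,0.163],[0.0044,-0.0025,0.163],[0.0044,-0.0025,0.163]], "grip": [0,0.3,0.5,0.6,1,1,1,1,1,1], "force": 40}}

```text
clock: 5.1
tool_pos: [0.5298, -0.0475, 0.0973]
eef_rot: [-0.209, 0.978, -0.0, 0.001]
contact_force: [-0.4, 0.5, 5.3]
opening: 0.178
finger_force: 39.9
```

Run:
```python
from h import *
s=r.get_state();print({k:np.round(s[k],3).tolist() for k in ["clock","q","tool_pos","contact_force","moment","opening","finger_force"]})
print(T(0.530,-0.045,0.157,204.3))
```

```text
{'clock': 5.1, 'q': [0.191, 0.837, -0.314, 1.965, 0.586, 0.428, 1.426], 'tool_pos': [0.53, -0.047, 0.097], 'contact_force': [-0.425, 0.49, 5.333], 'moment': [0.139, 0.138, 0.026], 'opening': 0.178, 'finger_force': 39.931}
(array([-0.0013,  0.0022, -0.0597]), np.float64(-0.0029), np.float64(-155.87))
```

Request:
{"fn": "jog_arm", "kwargs": {"turn": [[0,0,0],[0,0,0],[0,0,0],[0,0,0],[0,0,0],[0,0,0]], "translation": [[0,0,-0.02],[0,0,-0.045],[0,0,-0.09],[0,0,-0.125],[0,0,-0.125],[0,0,-0.125]], "grip": [1,1,1,1,1,1], "force": 50}}

```text
clock: 5.85
tool_pos: [0.5286, -0.048, 0.2208]
eef_rot: [-0.209, 0.978, 0.0, -0.001]
contact_force: [-0.3, -0.0, -2.1]
opening: 0.176
finger_force: 49.9
```

Run:
```python
from h import *
s=r.get_state();print({k:np.round(s[k],3).tolist() for k in ["clock","q","tool_pos","contact_force","moment","opening","finger_force"]})
print(T(0.5805,0.1695,0.222,170.1))
for c in ["scene","side"]:
    cams.snapshot(c)
    for n in ["puller_grip","puller_tip"]: print(c,n,[(np.round(d["position"],4),round(float(d["p"]),2)) for d in models.place_of(c,n)])
```

```text
{'clock': 5.85, 'q': [0.296, 0.651, -0.478, 1.879, 0.437, 0.719, 1.557], 'tool_pos': [0.529, -0.048, 0.221], 'contact_force': [-0.253, -0.04, -2.119], 'moment': [0.099, 0.015, 0.015], 'opening': 0.176, 'finger_force': 49.874}
(array([-0.1363,  0.1773, -0.0014]), np.float64(0.5937), np.float64(-155.88))
scene puller_grip [(array([ 0.5318, -0.0465,  0.2218]), 0.75)]
scene puller_tip [(array([ 0.5293, -0.0465,  0.1362]), 0.71)]
side puller_grip [(array([ 0.5319, -0.0484,  0.2216]), 0.92)]
side puller_tip [(array([ 0.5272, -0.0426,  0.137 ]), 0.59)]
```

Request:
{"fn": "jog_arm", "kwargs": {"turn": [[0,0,0.594],[0,0,0.594],[0,0,0.594],[0,0,0.594],[0,0,0.594],[0,0,0.594],[0,0,0.594]], "translation": [[-0.034,0.044,0],[-0.068,0.089,0],[-0.102,0.133,0],[-0.136,0.177,0],[-0.136,0.177,0],[-0.136,0.177,0],[-0.136,0.177,0]], "grip": [1,1,1,1,1,1,1]}}

```text
clock: 7.02
tool_pos: [0.581, 0.1672, 0.2214]
eef_rot: [0.088, 0.996, -0.001, -0.0]
contact_force: [0.3, -0.4, -1.3]
opening: 0.174
finger_force: 49.9
```

Run:
```python
from h import *
P=cams.camera_params("wrist"); w=cams.snapshot("wrist")
for n in ["puller_tip","puller_pin","plug_top"]: print("wrist",n,[(np.round(d["position"],4),round(float(d["p"]),2)) for d in models.place_of("wrist",n)])
ims=[w]
for c in ["scene","side"]:
    ims.append(cams.snapshot(c))
    for n in ["puller_grip","puller_tip","plug_top"]: print(c,n,[(np.round(d["position"],4),round(float(d["p"]),2)) for d in models.place_of(c,n)])
cr=lambda im,x,y,w,h,k: cv2.resize(im[y:y+h,x:x+w],(w*k,h*k),interpolation=cv2.INTER_CUBIC)
out=np.hstack([cr(ims[0],200,100,160,200,3)[:600,:400], cr(ims[1],250,150,100,150,4)])[:, :800]
cv2.imwrite("pics/a3.png",out[:,:,::-1]); cv2.imwrite("pics/w3.png",w[:,:,::-1]); np.save("side3.npy",ims[2])
print(orange(w).sum()/255, rect("wrist",big(orange(w)),.23,P))
s=r.get_state();print({k:np.round(s[k],3).tolist() for k in ["clock","q","tool_pos","contact_force","moment"]}); print(T(0.5805,0.1695,0.222,170.1))
```

```text
wrist puller_tip []
wrist puller_pin []
wrist plug_top [(array([0.5776, 0.1682, 0.0894]), 0.87), (array([0.6334, 0.3048, 0.0547]), 0.78)]
scene puller_grip [(array([0.5818, 0.1689, 0.2239]), 0.97)]
scene puller_tip [(array([0.5803, 0.1698, 0.1361]), 0.89), (array([0.3751, 0.0875, 0.0011]), 0.66)]
scene plug_top [(array([0.6338, 0.3098, 0.0545]), 0.86), (array([0.5809, 0.1705, 0.0888]), 0.58)]
side puller_grip [(array([0.5841, 0.1699, 0.1379]), 0.28)]
side puller_tip [(array([0.5823, 0.171 , 0.1371]), 0.61)]
side plug_top [(array([0.5813, 0.1688, 0.0939]), 0.64), (array([0.6326, 0.3127, 0.0549]), 0.58)]
1471.0 (array([564.9, 169. ]), 34.2, 10.3, -5.1)
{'clock': 7.625, 'q': [-0.204, 0.712, -0.276, 1.662, 0.25, 0.802, 0.808], 'tool_pos': [0.581, 0.17, 0.222], 'contact_force': [0.239, -0.741, -1.175], 'moment': [0.059, -0.021, 0.024]}
(array([ 0.0006, -0.0002, -0.0003]), np.float64(0.0001), np.float64(170.1))
```

View pics/a3.png

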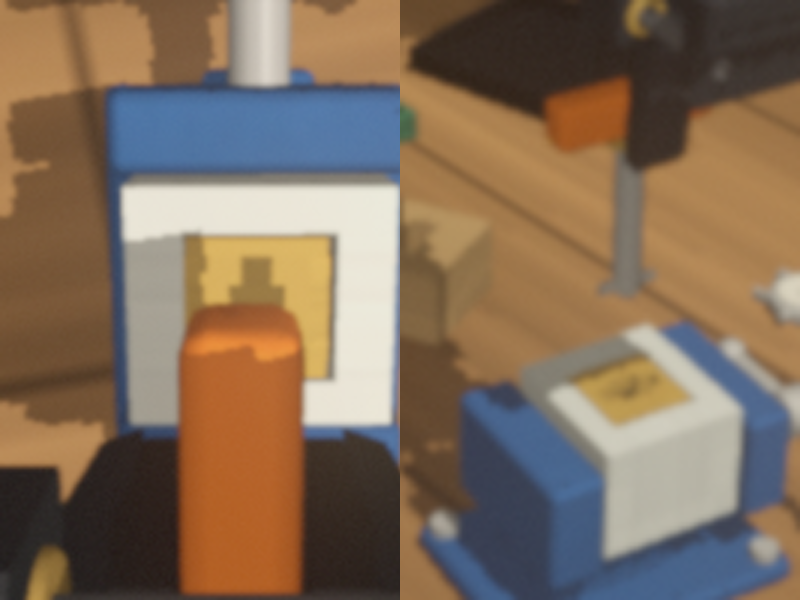

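In the left crop the slot sits at (257,280), about 5 px right of the handle's centre line, taken while the tool was still settling. The right crop shows the pin hanging just above the plug. I'll go lower and compare again once it has settled.

Request:
{"fn": "jog_arm", "kwargs": {"turn": [[0,0,0],[0,0,0],[0,0,0],[0,0,0],[0,0,0],[0,0,0]], "translation": [[0,0,0.015],[0,0,0.03],[0,0,0.04],[0,0,0.04],[0,0,0.04],[0,0,0.04]], "grip": [1,1,1,1,1,1]}}

```text
clock: 8.38
tool_pos: [0.5814, 0.1697, 0.1822]
eef_rot: [0.086, 0.996, 0.0, 0.0]
contact_force: [-0.5, -0.0, -1.7]
opening: 0.174
finger_force: 49.9
```

Run:
```python
from h import *
s=r.get_state();print(s["tool_pos"])
P=cams.camera_params("wrist"); w=cams.snapshot("wrist")
hsv=cv2.cvtColor(w,cv2.COLOR_RGB2HSV); br=cv2.inRange(hsv,(17,90,60),(30,255,255)); br[:, :220]=0; br[:,360:]=0
print("wrist brass", rect("wrist",big(br),.09,P))
ims=[w]
for c in ["scene","side"]:
    ims.append(cams.snapshot(c))
    for n in ["puller_tip","puller_pin","plug_top"]: print(c,n,[(np.round(d["position"],4),round(float(d["p"]),2)) for d in models.place_of(c,n)])
    # project the expected shaft/plug geometry for comparison
    Q=cams.camera_params(c)
    def pj(p):
        q=R.from_quat(Q["orientation"]).as_matrix().T@(np.array(p)-Q["eye"]); return (Q["cx"]+Q["fx"]*q[0]/-q[2], Q["cy"]-Q["fy"]*q[1]/-q[2])
    t=s["tool_pos"]; print(c,"tip px",np.round(pj([t[0],t[1],t[2]-.085]),1),"plug px",np.round(pj([t[0],t[1],.09]),1))
s=r.get_state();print(s["tool_pos"],s["contact_force"])
cr=lambda im,x,y,w,h,k: cv2.resize(im[y:y+h,x:x+w],(w*k,h*k),interpolation=cv2.INTER_CUBIC)
k=7
out=np.hstack([cr(ims[0],230,130,100,85,3)[:255,:200].repeat(1,0), ])
A=cr(ims[1],285,200,44,80,k); B=cr(ims[2],275,130,44,80,k)
out=np.zeros((560,800,3),np.uint8); out[:,:308]=A; out[:,308:616]=B; C=cr(ims[0],250,140,61,90,3); out[:270,617:617+183]=C
cv2.imwrite("pics/a4.png",out[:,:,::-1]); np.savez("ims4.npz",*ims)
```

```text
[0.58144525 0.16971639 0.18222532]
wrist brass (array([580.6, 170.4]), 38.4, 38.1, 80.1)
scene puller_tip [(array([0.5815, 0.1665, 0.0975]), 0.79)]
scene puller_pin [(array([0.5817, 0.1661, 0.1032]), 0.62)]
scene plug_top [(array([0.6336, 0.3104, 0.052 ]), 0.97)]
scene tip px [304.9 242.1] plug px [304.8 245.6]
side puller_tip [(array([0.5828, 0.1701, 0.0957]), 0.76)]
side puller_pin [(array([0.5843, 0.1676, 0.1022]), 0.68), (array([0.3757, 0.0812, 0.0012]), 0.42)]
side plug_top [(array([0.6307, 0.3121, 0.0539]), 0.66), (array([0.5808, 0.1697, 0.0937]), 0.58)]
side tip px [297.4 169.7] plug px [297.4 172.6]
[0.58112301 0.1695885  0.18177349] [ 0.0034419  -0.03749671 -1.60210601]
```

View pics/a4.png

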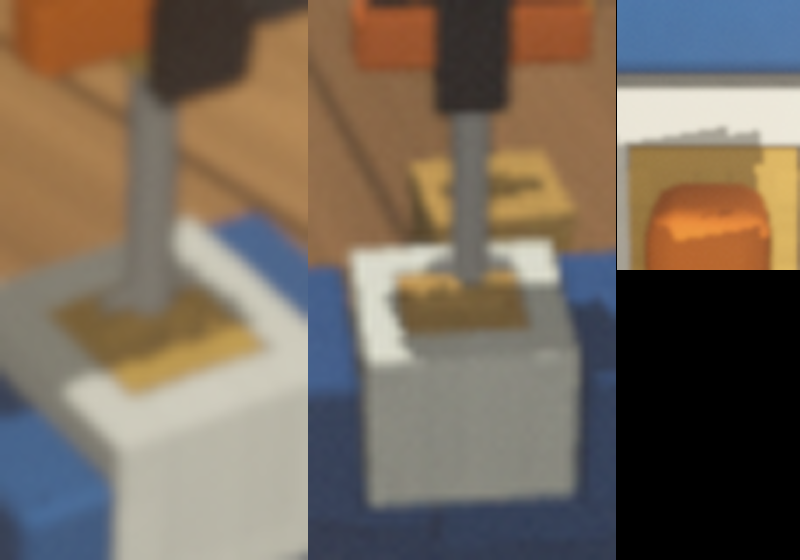

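The scene crop (left) has the shaft at x≈145 and the plug centre at about (158,328). The side crop has the shaft at x≈470 and the plug centre at about (463,301). I'll measure both numerically.

Run:
```python
from h import *
f=np.load("ims4.npz"); t=np.array([0.5813,0.1697,0.182])
for c,im,box in [("scene",f["arr_1"],(288,236,326,260)),("side",f["arr_2"],(285,166,310,180))]:
    Q=cams.camera_params(c)
    def pj(p):
        q=R.from_quat(Q["orientation"]).as_matrix().T@(np.array(p)-Q["eye"]); return np.array((Q["cx"]+Q["fx"]*q[0]/-q[2], Q["cy"]-Q["fy"]*q[1]/-q[2]))
    hsv=cv2.cvtColor(im,cv2.COLOR_RGB2HSV)
    for smin in (90,120):
        m=np.zeros(im.shape[:2],bool); x0,y0,x1,y1=box; m[y0:y1,x0:x1]=cv2.inRange(hsv,(15,smin,40),(32,255,255))[y0:y1,x0:x1]>0
        print(c,smin,rect(c,big(m),.09))
    for z in (.115,.125,.135):
        u,v=pj([t[0],t[1],z]); v=int(round(v)); row=im[v,int(u)-12:int(u)+13].astype(int)
        sat=hsv[v,int(u)-12:int(u)+13,1]; print(c,z,round(u,1),v,int(u)-12,sat.tolist())
```

```text
scene 90 (array([580.2, 173.9]), 36.2, 36.1, 79.9)
scene 120 (array([580.3, 174.3]), 33.2, 32.3, -10.1)
scene 0.115 305.3 233 293 [132, 132, 131, 132, 130, 128, 126, 126, 116, 96, 63, 36, 31, 35, 33, 32, 30, 26, 26, 25, 23, 13, 17, 62, 99]
scene 0.125 305.5 228 293 [132, 132, 132, 133, 132, 133, 132, 132, 127, 110, 70, 39, 33, 33, 35, 40, 66, 104, 123, 129, 131, 131, 130, 131, 129]
scene 0.135 305.8 223 293 [134, 135, 134, 134, 134, 134, 134, 133, 129, 118, 82, 46, 36, 33, 33, 36, 51, 87, 118, 128, 131, 131, 131, 131, 132]
side 90 (array([579.7, 170.9]), 37.2, 30.6, -15.9)
side 120 (array([579.2, 170.8]), 34.4, 27.5, -7.1)
side 0.115 297.4 162 285 [125, 120, 117, 119, 117, 116, 120, 124, 134, 132, 84, 28, 21, 18, 23, 59, 121, 131, 134, 135, 133, 129, 131, 133, 132]
side 0.125 297.4 158 285 [120, 122, 120, 119, 122, 127, 141, 140, 140, 135, 98, 32, 18, 20, 26, 65, 128, 138, 140, 141, 143, 141, 142, 142, 142]
side 0.135 297.4 154 285 [123, 123, 123, 126, 128, 140, 140, 142, 142, 135, 104, 37, 19, 18, 25, 74, 126, 139, 142, 143, 143, 143, 140, 142, 137]
```

Request:
{"fn": "jog_arm", "kwargs": {"turn": [[0,0,0],[0,0,0],[0,0,0],[0,0,0],[0,0,0],[0,0,0],[0,0,0]], "translation": [[0.0018,0.0009,0],[0.0018,0.0009,0.0],[0.0018,0.0009,0.004],[0.0018,0.0009,0.006],[0.0018,0.0009,0.008],[0.0018,0.0009,0.009],[0.0018,0.0009,0.009]], "grip": [1,1,1,1,1,1,1]}}

```text
clock: 9.7
tool_pos: [0.5795, 0.1707, 0.1726]
eef_rot: [0.086, 0.996, 0.0, -0.0]
contact_force: [0.2, -0.3, -1.0]
opening: 0.176
finger_force: 49.9
```

```bash
cat > s.py <<'E'
from h import *
s=r.get_state();print({k:np.round(s[k],4).tolist() for k in ["clock","tool_pos","contact_force","moment"]},T(0.58,0.17,0.156,170.1)[2])
E
python3 s.py
```

```text
{'clock': 9.7, 'tool_pos': [0.5795, 0.1707, 0.1726], 'contact_force': [0.2254, -0.2567, -1.0092], 'moment': [-0.0055, 0.0411, -0.0114]} 170.1
```

Request:
{"fn": "jog_arm", "kwargs": {"turn": [[0,0,0],[0,0,0],[0,0,0],[0,0,0]], "translation": [[0,0,0.001],[0,0,0.002],[0,0,0.003],[0,0,0.003]], "grip": [1,1,1,1]}}

```text
clock: 10.2
tool_pos: [0.5795, 0.1707, 0.1696]
eef_rot: [0.086, 0.996, -0.0, -0.0]
contact_force: [-0.4, 1.0, -1.6]
opening: 0.174
finger_force: 49.9
```

```bash
python3 s.py
```

```text
{'clock': 10.2, 'tool_pos': [0.5795, 0.1707, 0.1696], 'contact_force': [-0.3933, 1.0035, -1.5835], 'moment': [-0.0816, -0.0197, 0.0393]} 170.1
```

Request:
{"fn": "jog_arm", "kwargs": {"turn": [[0,0,0],[0,0,0],[0,0,0],[0,0,0],[0,0,0],[0,0,0],[0,0,0]], "translation": [[0,0,0.002],[0,0,0.004],[0,0,0.006],[0,0,0.008],[0,0,0.01],[0,0,0.011],[0,0,0.011]], "grip": [1,1,1,1,1,1,1]}}

```text
clock: 11.08
tool_pos: [0.5794, 0.1708, 0.1586]
eef_rot: [0.086, 0.996, 0.0, -0.0]
contact_force: [0.4, -1.6, -1.6]
opening: 0.176
finger_force: 49.9
```

```bash
python3 s.py
```

```text
{'clock': 11.075, 'tool_pos': [0.5794, 0.1708, 0.1586], 'contact_force': [0.3968, -1.5703, -1.5959], 'moment': [-0.072, -0.0087, 0.0257]} 170.1
```

Nothing is resisting yet. Next I'll feel for the start floor.

Request:
{"fn": "jog_arm", "kwargs": {"turn": [[0,0,0],[0,0,0],[0,0,0],[0,0,0],[0,0,0]], "translation": [[0,0,0.001],[0,0,0.0015],[0,0,0.002],[0,0,0.0025],[0,0,0.0025]], "grip": [1,1,1,1,1]}}

```text
clock: 11.7
tool_pos: [0.5796, 0.1708, 0.1564]
eef_rot: [0.086, 0.996, 0.0, 0.0]
contact_force: [-0.5, -0.1, 0.5]
opening: 0.175
finger_force: 49.9
```

```bash
python3 s.py
```

```text
{'clock': 11.7, 'tool_pos': [0.5796, 0.1708, 0.1564], 'contact_force': [-0.4764, -0.0622, 0.5378], 'moment': [-0.0249, 0.009, 0.0487]} 170.1
```

Floor felt at TCP z 0.1564. Now I'll turn clockwise, following the thread at mid-play.

Request:
{"fn": "jog_arm", "kwargs": {"turn": [[0,0,0],[0,0,0.087],[0,0,0.175],[0,0,0.262],[0,0,0.349],[0,0,0.436],[0,0,0.524],[0,0,0.611],[0,0,0.698],[0,0,0.785],[0,0,0.785]], "translation": [[0,0,-0.001],[0,0,-0.0007],[0,0,-0.0003],[0,0,0],[0,0,0.0003],[0,0,0.0007],[0,0,0.001],[0,0,0.0013],[0,0,0.0017],[0,0,0.002],[0,0,0.002]], "grip": [1,1,1,1,1,1,1,1,1,1,1]}}

```text
clock: 13.08
tool_pos: [0.5793, 0.171, 0.1542]
eef_rot: [0.46, 0.888, -0.0, -0.0]
contact_force: [-1.1, -0.6, -0.9]
opening: 0.173
finger_force: 49.9
```

```bash
python3 s.py
```

```text
{'clock': 13.075, 'tool_pos': [0.5793, 0.171, 0.1542], 'contact_force': [-1.0501, -0.5597, -0.9286], 'moment': [-0.0451, 0.0844, -0.006]} 125.2
```

Request:
{"fn": "jog_arm", "kwargs": {"turn": [[0,0,0.044],[0,0,0.087],[0,0,0.122],[0,0,0.122]], "translation": [[0,0,0.0002],[0,0,0.0003],[0,0,0.0005],[0,0,0.0005]], "grip": [1,1,1,1]}}

```text
clock: 13.58
tool_pos: [0.5795, 0.1707, 0.1537]
eef_rot: [0.514, 0.858, -0.0, 0.0]
contact_force: [-0.6, 0.6, -0.4]
opening: 0.172
finger_force: 49.9
```

```bash
python3 s.py
```

```text
{'clock': 13.575, 'tool_pos': [0.5795, 0.1707, 0.1537], 'contact_force': [-0.5812, 0.593, -0.3706], 'moment': [-0.0506, -0.0337, 0.0643]} 118.12
```

Request:
{"fn": "jog_arm", "kwargs": {"turn": [[0,0,0.017],[0,0,0.035],[0,0,0.035]], "translation": [[0,0,0],[0,0,0.0001],[0,0,0.0001]], "grip": [1,1,1]}}

```text
clock: 13.95
tool_pos: [0.5795, 0.1707, 0.1536]
eef_rot: [0.529, 0.849, -0.0, -0.0]
contact_force: [0.5, -0.8, -0.8]
opening: 0.176
finger_force: 49.9
```

```bash
python3 s.py
```

```text
{'clock': 13.95, 'tool_pos': [0.5795, 0.1707, 0.1536], 'contact_force': [0.4517, -0.7558, -0.828], 'moment': [-0.0271, 0.0691, -0.0522]} 116.11
```

```bash
cat > m.py <<'E'
from h import *
L=[]
for i in range(6):
    cams.snapshot("side"); s=r.get_state(); M=R.from_quat(s["eef_rot"]).as_matrix()
    L.append(np.r_[s["moment"][2],s["contact_force"],s["tool_pos"][2]*1000,np.degrees(np.arctan2(M[1,0],M[0,0]))])
L=np.array(L); print(s["clock"],"mz",L[:,0].round(3),"mean mz,F,z,az",L.mean(0).round(3))
E
python3 m.py
```

```text
14.25 mz [-0.015 -0.015 -0.031  0.025 -0.035  0.033] mean mz,F,z,az [-6.00000e-03 -6.00000e-03  7.70000e-02 -1.76800e+00  1.53588e+02
  1.16131e+02]
```

Request:
{"fn": "jog_arm", "kwargs": {"turn": [[0,0,0.018],[0,0,0.035],[0,0,0.035]], "translation": [[0,0,0.0001],[0,0,0.0002],[0,0,0.0002]], "grip": [1,1,1]}}

```text
clock: 14.62
tool_pos: [0.5795, 0.1708, 0.1534]
eef_rot: [0.544, 0.839, -0.0, -0.0]
contact_force: [-0.4, 0.5, -0.8]
opening: 0.172
finger_force: 49.9
```

```bash
python3 m.py
```

```text
14.925 mz [ 0.039  0.01  -0.053  0.005  0.031  0.023] mean mz,F,z,az [ 9.00000e-03  2.19000e-01  3.40000e-02 -1.29100e+00  1.53424e+02
  1.14125e+02]
```

Request:
{"fn": "jog_arm", "kwargs": {"turn": [[0,0,0.018],[0,0,0.035],[0,0,0.035]], "translation": [[0,0,0.0001],[0,0,0.0001],[0,0,0.0001]], "grip": [1,1,1]}}

```text
clock: 15.3
tool_pos: [0.5795, 0.1708, 0.1533]
eef_rot: [0.558, 0.83, 0.0, 0.0]
contact_force: [0.6, -0.8, -1.1]
opening: 0.174
finger_force: 49.9
```

```bash
python3 m.py
```

```text
15.6 mz [ 0.043 -0.012 -0.02  -0.011 -0.02  -0.029] mean mz,F,z,az [-8.00000e-03 -3.99000e-01 -2.30000e-02 -1.33700e+00  1.53303e+02
  1.12123e+02]
```

Request:
{"fn": "jog_arm", "kwargs": {"turn": [[0,0,0.018],[0,0,0.035],[0,0,0.035]], "translation": [[0,0,0.0001],[0,0,0.0002],[0,0,0.0002]], "grip": [1,1,1]}}

```text
clock: 15.98
tool_pos: [0.5795, 0.1708, 0.1531]
eef_rot: [0.573, 0.82, 0.0, 0.0]
contact_force: [1.1, -0.5, -0.5]
opening: 0.169
finger_force: 49.9
```

```bash
python3 m.py
```

```text
16.275 mz [ 0.02   0.019  0.001 -0.008 -0.008 -0.026] mean mz,F,z,az [ -0.     -0.519   0.178  -1.296 153.117 110.115]
```

Request:
{"fn": "jog_arm", "kwargs": {"turn": [[0,0,0.018],[0,0,0.035],[0,0,0.035]], "translation": [[0,0,0.0001],[0,0,0.0001],[0,0,0.0001]], "grip": [1,1,1]}}

```text
clock: 16.65
tool_pos: [0.5794, 0.1707, 0.153]
eef_rot: [0.587, 0.809, -0.0, -0.0]
contact_force: [-0.5, -0.0, -0.8]
opening: 0.173
finger_force: 49.9
```

```bash
python3 m.py
```

```text
16.95 mz [ 0.013  0.005  0.007 -0.014 -0.026 -0.009] mean mz,F,z,az [-4.00000e-03 -6.00000e-03 -1.14000e-01 -1.35000e+00  1.52995e+02
  1.08110e+02]
```

Request:
{"fn": "jog_arm", "kwargs": {"turn": [[0,0,0.018],[0,0,0.035],[0,0,0.035]], "translation": [[0,0,0.0001],[0,0,0.0002],[0,0,0.0002]], "grip": [1,1,1]}}

```text
clock: 17.32
tool_pos: [0.5793, 0.1707, 0.1528]
eef_rot: [0.601, 0.799, -0.0, -0.0]
contact_force: [-0.7, -0.6, -0.2]
opening: 0.174
finger_force: 49.8
```

```bash
python3 m.py
```

```text
17.625 mz [ 0.056  0.051 -0.061  0.009  0.026  0.015] mean mz,F,z,az [ 1.60000e-02 -6.54000e-01  3.90000e-02 -1.03100e+00  1.52777e+02
  1.06105e+02]
```

Request:
{"fn": "jog_arm", "kwargs": {"turn": [[0,0,0.018],[0,0,0.035],[0,0,0.035]], "translation": [[0,0,0.0001],[0,0,0.0001],[0,0,0.0001]], "grip": [1,1,1]}}

```text
clock: 18.0
tool_pos: [0.5794, 0.1708, 0.1527]
eef_rot: [0.615, 0.788, -0.0, -0.0]
contact_force: [-2.4, 0.7, 0.5]
opening: 0.174
finger_force: 49.8
```

```bash
python3 m.py
```

```text
18.3 mz [ 0.093  0.045  0.059 -0.026  0.03   0.029] mean mz,F,z,az [ 3.80000e-02 -1.62200e+00 -1.42000e-01 -2.30000e-01  1.52707e+02
  1.04102e+02]
```

Request:
{"fn": "jog_arm", "kwargs": {"turn": [[0,0,0.009],[0,0,0.017],[0,0,0.017]], "translation": [[0,0,0],[0,0,0.0],[0,0,0.0]], "grip": [1,1,1]}}

```text
clock: 18.68
tool_pos: [0.5794, 0.1707, 0.1527]
eef_rot: [0.622, 0.783, -0.0, -0.0]
contact_force: [-1.7, 0.1, 1.0]
opening: 0.171
finger_force: 49.8
```

```bash
python3 m.py
```

```text
18.975 mz [-0.008  0.05   0.011  0.088  0.031  0.085] mean mz,F,z,az [ 4.30000e-02 -1.89200e+00 -3.40000e-02  2.79000e-01  1.52717e+02
  1.03125e+02]
```

Request:
{"fn": "jog_arm", "kwargs": {"turn": [[0,0,0.009],[0,0,0.017],[0,0,0.017]], "translation": [[0,0,0],[0,0,0.0],[0,0,0.0]], "grip": [1,1,1]}}

```text
clock: 19.35
tool_pos: [0.5795, 0.1708, 0.1527]
eef_rot: [0.628, 0.778, 0.0, -0.0]
contact_force: [-1.0, 0.0, 0.1]
opening: 0.176
finger_force: 49.8
```

```bash
python3 m.py
```

```text
19.65 mz [0.112 0.089 0.077 0.103 0.099 0.079] mean mz,F,z,az [ 9.30000e-02 -1.42800e+00 -1.19000e-01 -4.40000e-02  1.52721e+02
  1.02151e+02]
```

The stop is felt, at 0.09 N m with 68° turned. Now the straight draw upward.

Request:
{"fn": "jog_arm", "kwargs": {"turn": [[0,0,0],[0,0,0],[0,0,0],[0,0,0],[0,0,0],[0,0,0],[0,0,0],[0,0,0],[0,0,0],[0,0,0],[0,0,0],[0,0,0],[0,0,0],[0,0,0],[0,0,0],[0,0,0]], "translation": [[0,0,-0.001],[0,0,-0.002],[0,0,-0.003],[0,0,-0.005],[0,0,-0.008],[0,0,-0.012],[0,0,-0.016],[0,0,-0.02],[0,0,-0.025],[0,0,-0.03],[0,0,-0.036],[0,0,-0.042],[0,0,-0.048],[0,0,-0.056],[0,0,-0.062],[0,0,-0.062]], "grip": [1,1,1,1,1,1,1,1,1,1,1,1,1,1,1,1], "force": 58}}

```text
clock: 21.65
tool_pos: [0.5799, 0.1708, 0.2154]
eef_rot: [0.628, 0.778, 0.001, 0.0]
contact_force: [-0.8, 0.3, -3.0]
opening: 0.172
finger_force: 57.9
```

```bash
python3 s.py
python3 - <<'E'
from h import *
im={}
for c in ["scene","side"]:
    im[c]=cams.snapshot(c)
    for n in ["plug","puller_tip","tray"]: print(c,n,[(np.round(d["position"],4),round(float(d["p"]),2)) for d in models.place_of(c,n)])
    h=cv2.cvtColor(im[c],cv2.COLOR_RGB2HSV); g=cv2.inRange(h,(60,90,25),(90,255,140))
    if c=="scene": g[:, 400:]=0
    print(c,"green",rect(c,big(g),.018))
cv2.imwrite("pics/a5.png",np.hstack([im["scene"][120:360,150:410],im["side"][100:340,150:410]])[:,:,::-1])
print(T(0.480,-0.239,0.2147,205))
E
```

```text
{'clock': 21.65, 'tool_pos': [0.5799, 0.1708, 0.2154], 'contact_force': [-0.7915, 0.2994, -3.0306], 'moment': [-0.0304, 0.0683, -0.0366]} 102.15
scene plug [(array([0.5807, 0.1691, 0.1073]), 0.85), (array([6.310e-01, 3.104e-01, 5.000e-04]), 0.81)]
scene puller_tip [(array([0.581 , 0.1703, 0.1286]), 0.92)]
scene tray [(array([ 0.4771, -0.2366, -0.0011]), 0.56), (array([ 0.3009, -0.2061,  0.0011]), 0.5)]Traceback (most recent call last):
  File "<stdin>", line 8, in <module>
  File "h.py", line 17, in big
    n,l,st,_=cv2.connectedComponentsWithStats(m.astype(np.uint8)); return l==1+np.argmax(st[1:,4])
                                                                               ~~~~~~~~~^^^^^^^^^^
    return _wrapfunc(a, 'argmax', axis=axis, out=out, **kwds)
    return bound(*args, **kwds)
ValueError: attempt to get argmax of an empty sequence
```

Run:
```python
from h import *
print(T(0.480,-0.239,0.2154,102.1)); print(r.get_state()["q"])
```

```text
(array([-0.3796, -0.1832, -0.0009]), np.float64(0.0008), np.float64(102.15))
[-0.41837322  0.7140012   0.09798139  1.68502022 -0.09443316  0.74787157
 -0.06285243]
```

Request:
{"fn": "jog_arm", "kwargs": {"turn": [[0,0,0],[0,0,0],[0,0,0],[0,0,0],[0,0,0],[0,0,0],[0,0,0],[0,0,0],[0,0,0],[0,0,0],[0,0,0],[0,0,0],[0,0,0],[0,0,0],[0,0,0],[0,0,0],[0,0,0]], "translation": [[-0.008,-0.004,0],[-0.023,-0.011,0],[-0.049,-0.024,0],[-0.076,-0.037,0],[-0.106,-0.051,0],[-0.137,-0.066,0],[-0.167,-0.081,0],[-0.198,-0.095,0],[-0.228,-0.11,0],[-0.258,-0.124,0],[-0.289,-0.139,0],[-0.319,-0.154,0],[-0.346,-0.167,0],[-0.365,-0.176,0],[-0.376,-0.181,0],[-0.38,-0.183,0],[-0.38,-0.183,0]], "grip": [1,1,1,1,1,1,1,1,1,1,1,1,1,1,1,1,1]}}

```text
clock: 23.98
tool_pos: [0.4805, -0.2388, 0.2147]
eef_rot: [0.628, 0.778, 0.0, -0.0]
contact_force: [0.3, 0.6, -3.9]
opening: 0.171
finger_force: 57.9
```

```bash
python3 s.py
python3 - <<'E'
from h import *
im={}
for c in ["scene","side"]:
    im[c]=cams.snapshot(c)
    for n in ["plug","puller_tip","tray"]: print(c,n,[(np.round(d["position"],4),round(float(d["p"]),2)) for d in models.place_of(c,n)])
cv2.imwrite("pics/a5.png",np.hstack([im["scene"][60:300,100:360],im["side"][180:420,190:450]])[:,:,::-1])
E
```

```text
{'clock': 23.975, 'tool_pos': [0.4805, -0.2388, 0.2147], 'contact_force': [0.2915, 0.6306, -3.8926], 'moment': [-0.0489, 0.0186, -0.0211]} 102.17
scene plug [(array([ 0.4815, -0.2376,  0.1089]), 0.74), (array([0.6279, 0.3092, 0.0054]), 0.59)]
scene puller_tip [(array([ 0.4804, -0.2386,  0.1293]), 0.78)]
scene tray [(array([ 0.4794, -0.238 ,  0.0025]), 0.78), (array([ 0.307 , -0.2106,  0.0023]), 0.76)]
side plug [(array([ 0.4798, -0.2411,  0.1081]), 0.66)]
side puller_tip [(array([ 0.4828, -0.2392,  0.129 ]), 0.72), (array([ 0.4869, -0.2399,  0.1531]), 0.44)]
side tray [(array([ 0.4817, -0.2388,  0.0032]), 0.75), (array([ 0.3083, -0.2089, -0.0027]), 0.57)]
```

View pics/a5.png

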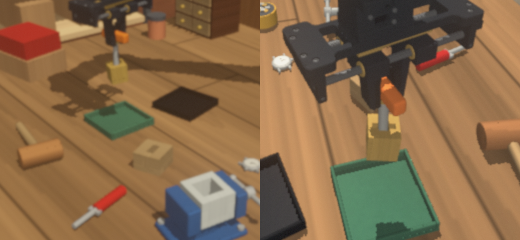

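The plug hangs upright over the green tray: (117,70) in the left crop, (383,135) in the right. Lowering it.

Request:
{"fn": "jog_arm", "kwargs": {"turn": [[0,0,0],[0,0,0],[0,0,0],[0,0,0],[0,0,0],[0,0,0],[0,0,0],[0,0,0],[0,0,0],[0,0,0],[0,0,0]], "translation": [[0,0,0.006],[0,0,0.02],[0,0,0.04],[0,0,0.06],[0,0,0.076],[0,0,0.088],[0,0,0.095],[0,0,0.099],[0,0,0.102],[0,0,0.103],[0,0,0.103]], "grip": [1,1,1,1,1,1,1,1,1,1,1]}}

```text
clock: 25.75
tool_pos: [0.4807, -0.2393, 0.1119]
eef_rot: [0.628, 0.778, 0.0, 0.0]
contact_force: [-1.1, 0.1, -3.3]
opening: 0.171
finger_force: 57.9
```

```bash
python3 m.py
```

```text
26.05 mz [ 0.027 -0.008 -0.025 -0.006 -0.021  0.012] mean mz,F,z,az [-3.00000e-03  1.11000e-01 -2.02000e-01 -4.28700e+00  1.11880e+02
  1.02149e+02]
```

Request:
{"fn": "jog_arm", "kwargs": {"turn": [[0,0,0],[0,0,0],[0,0,0],[0,0,0],[0,0,0],[0,0,0]], "translation": [[0,0,0.0007],[0,0,0.0014],[0,0,0.002],[0,0,0.0027],[0,0,0.0035],[0,0,0.0035]], "grip": [1,1,1,1,1,1]}}

```text
clock: 26.8
tool_pos: [0.4807, -0.2394, 0.1084]
eef_rot: [0.628, 0.778, 0.0, 0.0]
contact_force: [0.1, 0.3, -0.9]
opening: 0.175
finger_force: 57.9
```

```bash
python3 m.py
```

```text
27.1 mz [ 0.037 -0.05  -0.002 -0.009  0.023 -0.034] mean mz,F,z,az [-6.00000e-03 -1.62000e-01 -3.40000e-02 -9.61000e-01  1.08291e+02
  1.02147e+02]
```

Request:
{"fn": "jog_arm", "kwargs": {"turn": [[0,0,0],[0,0,0],[0,0,0],[0,0,0]], "translation": [[0,0,0.0005],[0,0,0.001],[0,0,0.0013],[0,0,0.0013]], "grip": [1,1,1,1]}}

```text
clock: 27.6
tool_pos: [0.4808, -0.2393, 0.1074]
eef_rot: [0.628, 0.778, 0.0, 0.0]
contact_force: [-0.4, 0.0, 4.9]
opening: 0.174
finger_force: 57.8
```

```bash
python3 m.py
```

```text
27.9 mz [-0.052 -0.013 -0.05  -0.026  0.015  0.01 ] mean mz,F,z,az [-2.00000e-02 -2.63000e-01  4.61000e-01  5.63300e+00  1.07371e+02
  1.02151e+02]
```

Request:
{"fn": "jog_arm", "kwargs": {"turn": [[0,0,0],[0,0,0],[0,0,0],[0,0,0],[0,0,0],[0,0,0],[0,0,0]], "translation": [[0,0,-0.0007],[0,0,-0.0007],[0,0,-0.0007],[0,0,-0.0007],[0,0,-0.0007],[0,0,-0.0007],[0,0,-0.0007]], "grip": [1,1,0.7,0.6,0.4,0.4,0.4], "force": 8}}

```text
clock: 28.78
tool_pos: [0.4805, -0.2392, 0.1076]
eef_rot: [0.628, 0.778, 0.0, -0.0]
contact_force: [-0.3, -0.2, -0.4]
opening: 0.601
finger_force: 0.0
```

```bash
python3 m.py
```

```text
29.075 mz [-0.01  -0.036  0.042  0.019 -0.031 -0.037] mean mz,F,z,az [-9.00000e-03 -7.60000e-02  1.94000e-01 -2.02000e-01  1.07586e+02
  1.02148e+02]
```

Request:
{"fn": "jog_arm", "kwargs": {"turn": [[0,0,0],[0,0,0],[0,0,0],[0,0,0],[0,0,0],[0,0,0]], "translation": [[0,0,-0.01],[0,0,-0.03],[0,0,-0.07],[0,0,-0.12],[0,0,-0.12],[0,0,-0.12]], "grip": [0.3,0.2,0.2,0.2,0.2,0.2]}}

```text
clock: 29.82
tool_pos: [0.4802, -0.2391, 0.2277]
eef_rot: [0.628, 0.778, 0.0, -0.0]
contact_force: [-1.1, 0.8, 0.2]
opening: 0.8
finger_force: 0.0
```

```bash
python3 s.py
python3 - <<'E'
from h import *
im={}
for c in ["scene","side"]:
    im[c]=cams.snapshot(c)
    for n in ["plug","puller_tip","puller_grip"]: print(c,n,[(np.round(d["position"],4),round(float(d["p"]),2)) for d in models.place_of(c,n)])
cv2.imwrite("pics/a6.png",np.hstack([im["scene"][60:300,100:360],im["side"][180:420,190:450]])[:,:,::-1])
E
```

```text
{'clock': 29.825, 'tool_pos': [0.4802, -0.2391, 0.2277], 'contact_force': [-1.0961, 0.7571, 0.1743], 'moment': [-0.0468, 0.0913, 0.0105]} 102.15
scene plug [(array([ 0.4814, -0.2394,  0.0036]), 0.93), (array([ 0.6275,  0.3072, -0.0026]), 0.78)]
scene puller_tip [(array([ 0.4797, -0.2376,  0.0206]), 0.89)]
scene puller_grip [(array([ 0.4718, -0.2429,  0.1075]), 0.89)]
side plug [(array([ 0.4819, -0.2435,  0.003 ]), 0.67)]
side puller_tip [(array([ 0.4804, -0.2366,  0.0205]), 0.74)]
side puller_grip [(array([ 0.4763, -0.2414,  0.108 ]), 0.56)]
```

View pics/a6.png

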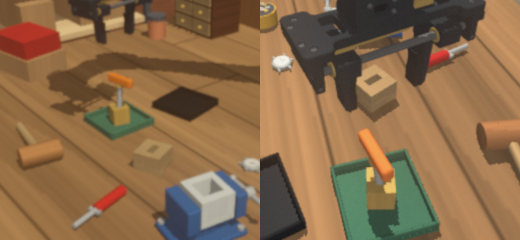

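The plug stands upright in the green tray, at (120,113) in the left crop and (382,190) in the right. The puller is still in it, leaning about 0.08 rad (the limit is 0.25), and the gripper is clear. I'm handing the job in.

```bash
python3 -c "
from plant import r
print(r.finish_job())"
```

```text
the job is handed in; nothing more can be done
None
```

I screwed the puller in 68° until I felt the stop (about 0.09 N m), drew the plug, set it upright in the green tray with the puller still in it, and let go; the job was handed in at about 30 s, with no verdict returned.

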